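# Open the top half of the darkroom cupboard's split door

### The arm

A 6-joint arm with a two-finger parallel gripper is mounted at the origin on the work surface. World frame = base frame: x ahead of the robot, y to its left, z up, the work surface at z = 0. Lengths are in m, angles in rad, forces in N, time in s.
With the tool pointing down it reaches from about 0.225 to 0.875 m from the base axis. Payload 3.4 kg.
Tool frame: the origin (TCP) lies between the finger pads; the fingertips stand 19 mm ahead of it and the grasp point (between the pads) is the TCP; z points along the fingers, y is the line along which they close (so a half turn about z gives the same grasp; the last joint's range is limited). The gripper opens to 85 mm and grips with 20 to 120 N. Pads are 22 mm wide; open, the fingers measure 114 mm over their backs; the gripper's body (76 mm by 85 mm) begins 54 mm behind the grasp point. The pads swing forward as they close: fully open they stand 13 mm farther back than shut.
Start: joints at [-1.273, 0.276, 1.505, -0, 1.361, -0.121], TCP at [0.234, -0.525, 0.25] pointing down, gripper open.
Joint ranges: [-2.89, 2.89], [-0.75, 2.08], [0.22, 2.7], [-1.18, 4.32], [0.11, 2.71], [-2.7, 2.7]. Speed limits (rad/s): [2.57, 2.57, 3.14, 3.14, 3.14, 3.14].

### API

Orientations are given as a unit quaternion [w, x, y, z].
In Python, from rig import get_state, imaging, ticket gives the robot as it stands. The module is installed in compiled form; this text tells all that it offers.
- The arm moves only by the shell command python3 -m inch 'ROWS' [FORCE]. ROWS is JSON, a list of rows, each an object with "claw": the opening, from -1 (shut) to 1 (fully open); "travel": the shift along the world's x, y, z in units of 200 mm (1.0 is 200 mm), a list of three; "turn": the turn about the world's z in units of 180 degrees (1.0 is 180 degrees). A call has 1 to 5 rows; each row is the pose to reach, as a shift and turn from the pose commanded when the call began, turning the shorter way round; what a row does not reach only later rows make up. A row lasts 1/10 s, in which the tool goes at most 50 mm and 8.59 degrees, less where a joint would pass 70% of its speed; a pose out of reach is approached as far as the arm can. A call with a number of a shift or a turn outside -1 to 1 is refused whole. A call with a gripper value outside its range is refused whole. The fingers move at their own pace and stop on an object; FORCE is the grip in N (left out, the last holds). Time passes only in rows, so rows that repeat a pose let the fingers close. It gives the time, the measured TCP pose, the force, the opening and the grip force at its end, in the units of the state.
- get_state(): the state, without advancing time (a new reading comes with each control period).
- imaging.get_image(name): name is "scene" or "top"; returns the picture (400x640x3 uint8, red, green, blue); there is no depth.
- imaging.camera_params(name): a dict with "camera_matrix" (3x3 intrinsics, pixels), "k1" (the pictures are not rectified: a ray, as slopes to the right and down, at radius r is drawn at 1 + k1 r^2 times it, then the intrinsics apply), "cam_to_world" (4x4, takes a point from camera to world coordinates). Camera axes: x right, y down, z forward; pixel columns grow to the right and rows downward; lengths in m; the calibration is good to about 2 mm. A picture is of the moment at which its call begins. camera_params takes no time and is no camera call.
- ticket.sign_off(): hands the job in; it is judged then, once.
The state is a dict: "clock": time; "qpos": joint angles; "qd": joint speeds; "effort": joint torques, N m; "position": TCP position; "ee_rot": TCP orientation; "contact_force": force on the tool from outside, world axes, zero at the start; "moment": the same for the moment, N m; "width": finger opening in m; "gripper_force": force on a finger pad.
Only numpy, scipy, OpenCV 4.12 (cv2) and the standard library are available. Lean on these libraries where they do the work, as an engineer would, in place of code of your own. Each camera call takes 0.05 s, during which the arm holds its last target. There are 200 camera calls.

### The job

The little plywood stock cupboard on the darkroom bench has a split door. Swing its top half wide open, so that it stands square to the cupboard's front or further, and let go of it. Leave the bottom half bolted: do not draw its bolt.

Things in the scene. Friction and masses are not known exactly. Their poses are not given: they have to be found in the camera images.
- top_handle (a point): Grasp point on the top leaf's pull: an upright round steel bar, 12 mm thick, 45 mm off the leaf's face, tied to it by a rod at each end; the bar runs from 64 mm below to 14 mm above this point, and ends 20 mm under the roof's top (no overhang): pinch it from above, a finger on either side along the leaf. Axes turn with the leaf: x from the bar to the leaf's face, y towards the hinge, z up.
- top_hinge (a point): On the top leaf's upright hinge line, in the plane of its front face, at top_handle's height; top_handle lies 165 mm in -y and 45 mm in -x of it. Same axes as top_handle. The leaf is 196 wide, 110 high, 15 thick, its free edge 33 mm beyond the pull; it is the upper of two cream leaves in the front of a plywood cupboard 240 wide, 180 deep, 260 mm high, standing on the bench.
- top_leaf (a joint): Angle of the top leaf in rad: 0 closed, growing as it swings outwards (clockwise about the hinge seen from above), stop at 2.0. It may start a little ajar. No latch; the hinge is slightly stiff (0.15 N m), so the leaf stays where it is left.
- bolt (a joint): Slide of the steel barrel bolt on the front of the bottom leaf, in m: 0 shot home in its keep on the cupboard's post, 0.03 fully drawn towards the hinge side; 3 N of friction. It lies level, 95 mm above the bench, below the top leaf. The bottom leaf cannot open; its own smaller pull, about 45 mm high, is at mid-width below the bolt.

How it is judged:
By the outcome, as a careful person would: the job done as asked, in the order asked, and still so for the second after the job is handed in, with the robot touching nothing.
It also fails if it takes over 35 s, if anything falls off the work surface, if the arm or the gripper's body presses on something with over 40 N, if the wrist force passes 120 N, or if a joint passes its speed limit or range.

## Working session

There is one attempt and no reset: what is moved stays moved. The work goes in short steps, Python scripts to look and compute and a shell command to move; the robot and the scene stay as the last step left them, time stands still between calls to the robot, and variables do not carry over. Pictures are saved under pics/ and viewed, at most 10 in all, crops included, and the job is handed in when it is done.

```bash
mkdir -p pics; python3 - <<'E'
from rig import get_state, imaging
import cv2
for n in("scene","top"):
    cv2.imwrite(f"pics/{n}0.png",imaging.get_image(n)[:,:,::-1]); print(imaging.camera_params(n))
s=get_state();print(s["clock"],s["position"],s["ee_rot"],s["width"])
E
```

```text
{'camera_matrix': array([[475.20980009,   0.        , 313.82185471],
       [  0.        , 475.20980009, 198.02268482],
       [  0.        ,   0.        ,   1.        ]]), 'k1': -0.014836440070149339, 'cam_to_world': array([[-0.39010311,  0.68747903, -0.6125293 ,  1.02509222],
       [ 0.92065747,  0.28077363, -0.27121209,  0.27154924],
       [-0.01447055, -0.66973035, -0.74246337,  0.77322188],
       [ 0.        ,  0.        ,  0.        ,  1.        ]])}
{'camera_matrix': array([[371.57396039,   0.        , 321.07551561],
       [  0.        , 371.57396039, 193.93449518],
       [  0.        ,   0.        ,   1.        ]]), 'k1': -0.08742698281896767, 'cam_to_world': array([[ 3.71020628e-02, -9.74642599e-01,  2.20669983e-01,
         3.92017761e-01],
       [-9.99311457e-01, -3.62345513e-02,  7.97924207e-03,
         4.61368374e-02],
       [ 2.18968578e-04, -2.20814088e-01, -9.75315893e-01,
         8.46574208e-01],
       [ 0.00000000e+00,  0.00000000e+00,  0.00000000e+00,
         1.00000000e+00]])}
0.1 [ 0.23370334 -0.52489075  0.24952888] [-8.17924874e-04  9.78151178e-01  2.07893238e-01 -7.15109897e-05] 0.0855248139106748
```

View pics/scene0.png

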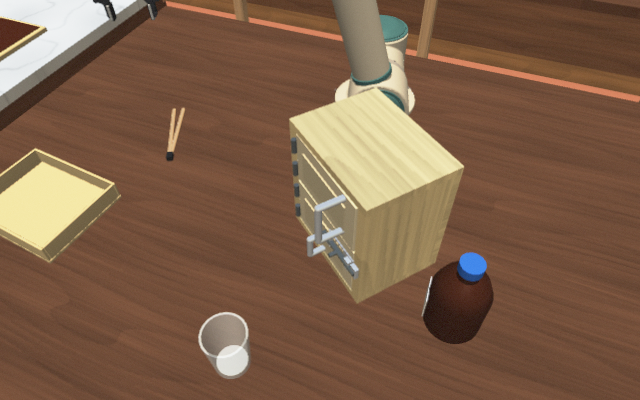

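View pics/top0.png

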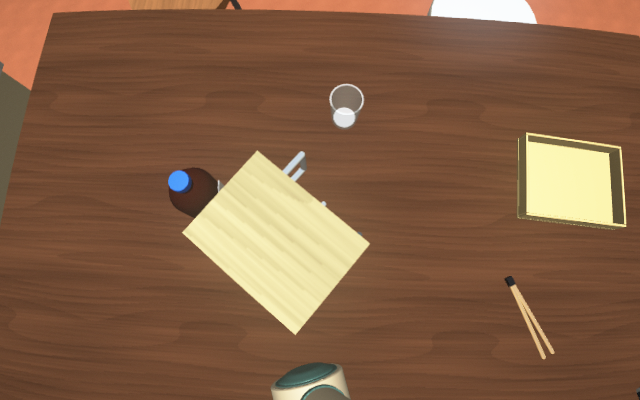

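The scene view shows the roof, with the door front facing the camera. Hinges are on the left (~295,175) and the top pull's bar is at (318,222). In the top view the roof corners are near (257,151), (369,243), (295,334) and (183,232), and the pull's top is near (302,154). I'll zoom in on the pull.

```bash
cat > h.py <<'E'
import numpy as np, cv2
from rig import get_state, imaging
def ray(n,uv):
    p=imaging.camera_params(n);K=p["camera_matrix"];T=p["cam_to_world"]
    x=cv2.undistortPoints(np.array([[uv]],float),K,np.array([p["k1"],0,0,0]))[0,0]
    # k1 model: drawn = slope*(1+k1 r^2) (same as OpenCV)
    return T[:3,3],T[:3,:3]@np.array([x[0],x[1],1])
def onz(n,uv,z):
    o,d=ray(n,uv);return o+d*(z-o[2])/d[2]
def proj(n,P):
    p=imaging.camera_params(n);T=np.linalg.inv(p["cam_to_world"])
    return cv2.projectPoints(np.array([P],float),cv2.Rodrigues(T[:3,:3])[0],T[:3,3],p["camera_matrix"],np.array([p["k1"],0,0,0]))[0][0,0]
E
python3 - <<'E'
from h import *
a=cv2.imread("pics/top0.png"); s=cv2.imread("pics/scene0.png")
hsv=cv2.cvtColor(a,cv2.COLOR_BGR2HSV)
m=cv2.inRange(hsv,(15,40,150),(40,160,255)); m[:,450:]=0; m=cv2.morphologyEx(m,cv2.MORPH_OPEN,np.ones((5,5)))
c=max(cv2.findContours(m,0,2)[0],key=cv2.contourArea)
q=cv2.approxPolyDP(c,8,True)[:,0]
for u in q: print(u,onz("top",u,.26).round(4))
print("bar top",onz("top",(302,154),.24))
c1=cv2.resize(a[140:220,240:340],None,fx=5,fy=5,interpolation=3)
c2=cv2.resize(s[130:280,270:390],None,fx=4,fy=4,interpolation=3)[:600]
cv2.imwrite("pics/z.png",np.hstack([cv2.resize(c1,(320,256)),cv2.copyMakeBorder(c2,0,0,0,0,0)[:256*0+600,:480]][1:]+[cv2.copyMakeBorder(cv2.resize(c1,(320,256)),0,344,0,0,0)]))
E
```

```text
[255 152] [0.5923 0.1637 0.26  ]
[183 234] [0.4508 0.2694 0.26  ]
[297 332] [0.3097 0.0793 0.26  ]
[368 241] [ 0.4514 -0.0259  0.26  ]
bar top [0.59832281 0.08645159 0.24      ]
```

View pics/z.png

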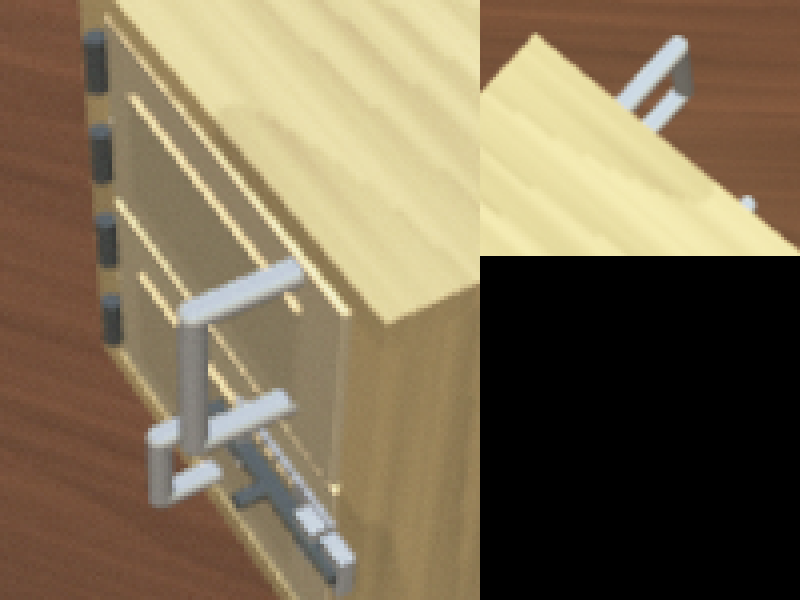

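The zoom shows the bar's upper end centred near (302.3,153.6) in the top view and (318,208) in the scene view. The leaf looks nearly closed. Next I intersect the two views and work out the arc.

```bash
python3 - <<'E'
from h import *
t=onz("top",(302.3,153.6),.238);s=onz("scene",(318,208),.238);print("bar top",t,s)
print("bar bottom scene", onz("scene",(270+195/4,130+443/4),.162))
for uv in [(387,322),(80,0)]: print("roof corner scene",onz("scene",(270+uv[0]/4,130+uv[1]/4),.26))
H=(t+s)/2
d=np.array([-.5965,-.8026]);n=np.array([.8026,-.5965]);c=np.array([.5923,.1637])
print("off front",(H[:2]-c)@n,"along",(H[:2]-c)@d)
g=get_state();print((H[:2]-g["position"][:2])/.2)
E
```

```text
bar top [0.59974702 0.08610333 0.238     ] [0.59960028 0.08960164 0.238     ]
bar bottom scene [0.60274259 0.09156009 0.162     ]
roof corner scene [0.59524237 0.16287792 0.26      ]
roof corner scene [ 0.47565769 -0.01260851  0.26      ]
off front 0.051161138588899764 along 0.05647683408832711
[1.82985156 3.06371615]
```

```bash
A='{"claw":1,"travel":[0.6,1.0,0.5],"turn":0.22}'
python3 -m inch '[{"claw":1,"travel":[0.1,0.2,0.2],"turn":0.04},{"claw":1,"travel":[0.25,0.4,0.4],"turn":0.08},{"claw":1,"travel":[0.4,0.6,0.5],"turn":0.13},{"claw":1,"travel":[0.5,0.8,0.5],"turn":0.17},{"claw":1,"travel":[0.6,1.0,0.5],"turn":0.22}]' 60
python3 -m inch '[{"claw":1,"travel":[0.12,0.2,0],"turn":0.04},{"claw":1,"travel":[0.24,0.4,0],"turn":0.08},{"claw":1,"travel":[0.36,0.6,0],"turn":0.13},{"claw":1,"travel":[0.48,0.8,0],"turn":0.17},{"claw":1,"travel":[0.6,1.0,0],"turn":0.22}]'
python3 -m inch '[{"claw":1,"travel":[0.12,0.2,0],"turn":0.04},{"claw":1,"travel":[0.24,0.4,0],"turn":0.08},{"claw":1,"travel":[0.36,0.6,0],"turn":0.13},{"claw":1,"travel":[0.5,0.8,0],"turn":0.17},{"claw":1,"travel":[0.6,1.0,0],"turn":0.22}]'
python3 -m inch '[{"claw":0.2,"travel":[0.03,0.065,0],"turn":0.003},{"claw":0.2,"travel":[0.03,0.065,0],"turn":0.003},{"claw":0.2,"travel":[0.03,0.065,0],"turn":0.003},{"claw":0.2,"travel":[0.03,0.065,0],"turn":0.003}]'
python3 - <<'E'
from h import *
g=get_state();print(g["clock"],g["position"],g["ee_rot"],g["width"],g["contact_force"])
w,x,y,z=g["ee_rot"];print(np.degrees(np.arctan2(y*y-x*x,2*x*y)))
s=imaging.get_image("scene")[:,:,::-1];t=imaging.get_image("top")[:,:,::-1]
cv2.imwrite("pics/a.png",np.hstack([cv2.resize(s[60:290,230:430],(400,460)),cv2.resize(t[90:290,230:430],(400,400))[:, :].copy() if 0 else cv2.resize(t[60:290,210:410],(400,460))]))
E
```

```text
clock: 0.6
position: [0.3484, -0.3369, 0.3507]
ee_rot: [0.001, 0.85, 0.526, 0.0]
contact_force: [0.3, -0.0, -0.5]
width: 0.0855
gripper_force: 0.0
clock: 1.1
position: [0.4677, -0.1359, 0.3493]
ee_rot: [-0.0, 0.624, 0.781, -0.0]
contact_force: [0.2, -1.0, 0.6]
width: 0.0855
gripper_force: 0.0
clock: 1.6
position: [0.5884, 0.0641, 0.3488]
ee_rot: [-0.0, 0.326, 0.945, -0.0]
contact_force: [0.6, 0.3, 0.3]
width: 0.0854
gripper_force: 0.0
clock: 2.0
position: [0.5926, 0.0736, 0.3497]
ee_rot: [-0.0, 0.326, 0.945, -0.0]
contact_force: [0.3, -0.5, 0.0]
width: 0.0511
gripper_force: 0.0
2.0 [0.59257815 0.07355003 0.34974332] [-5.65446174e-06  3.25753729e-01  9.45454538e-01 -4.73588669e-04] 0.051098386397848694 [ 0.34097328 -0.5091922   0.04470943]
51.97750421158035
```

View pics/a.png

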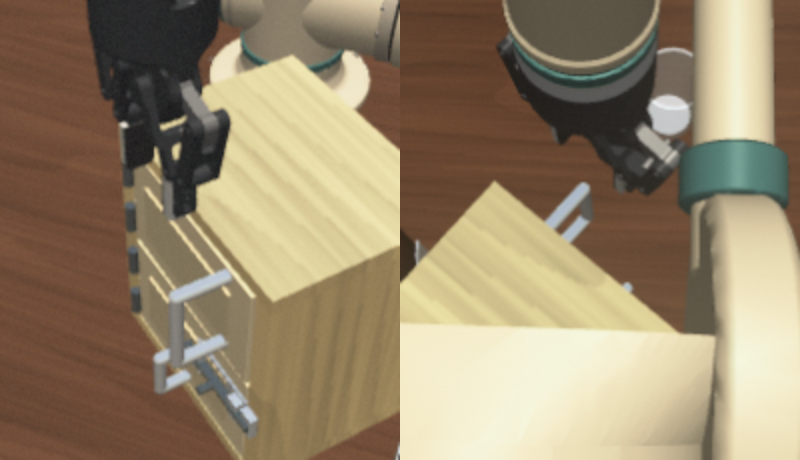

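The left crop shows the gripper about 120 mm above the bar, with its fingers along the leaf. The right crop shows the arm hiding part of the cupboard, while the pull (~(575,200) in the crop) is clear. The tool still has to move 7 mm in x and 14 mm in y, then go down.

```bash

python3 -m inch '[{"claw":0.2,"travel":[0.037,0.072,0],"turn":0.008},{"claw":0.2,"travel":[0.037,0.072,-0.15],"turn":0.008},{"claw":0.2,"travel":[0.037,0.072,-0.3],"turn":0.008},{"claw":0.2,"travel":[0.037,0.072,-0.4],"turn":0.008},{"claw":0.2,"travel":[0.037,0.072,-0.4],"turn":0.008}]'
python3 - <<'E'
from h import *
g=get_state();print(g["clock"],g["position"])
s=imaging.get_image("scene")[:,:,::-1]
cv2.imwrite("pics/b.png",cv2.resize(s[100:290,250:430],None,fx=3,fy=3))
E
```

```text
clock: 2.6
position: [0.5992, 0.0899, 0.2664]
ee_rot: [-0.003, 0.313, 0.95, -0.001]
contact_force: [-0.5, -0.4, 0.2]
width: 0.0513
gripper_force: 0.0
2.6 [0.59918224 0.08989648 0.26639678]
```

View pics/b.png

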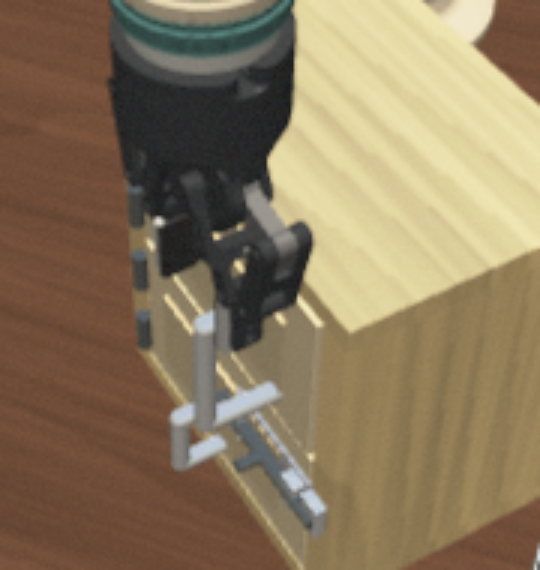

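The bar's top (205,325 in the crop) sits between the two fingertips (~180,262 and 245,340), with no contact. I'll go down and close.

```bash

python3 -m inch '[{"claw":0.2,"travel":[0,0,-0.1],"turn":0},{"claw":0.2,"travel":[0,0,-0.2],"turn":0},{"claw":0.2,"travel":[0,0,-0.2],"turn":0},{"claw":-0.5,"travel":[0,0,-0.2],"turn":0},{"claw":-1,"travel":[0,0,-0.2],"turn":0}]' 50
python3 -m inch '[{"claw":-1,"travel":[0,0,0],"turn":0},{"claw":-1,"travel":[0,0,0],"turn":0},{"claw":-1,"travel":[0,0,0],"turn":0},{"claw":-1,"travel":[0,0,0],"turn":0}]'
cat > plan.py <<'E'
from h import *
import sys
g=get_state();p=g["position"][:2];w,x,y,z=g["ee_rot"]
print(p,"yaw",np.degrees(np.arctan2(y*y-x*x,2*x*y)),"clock",g["clock"])
hx=np.array([float(sys.argv[1]),float(sys.argv[2])]);r=p-hx
print("radius",np.hypot(*r),"leaf angle",-np.degrees(np.arctan2(r[1],r[0]))+53.4-np.degrees(np.arctan2(45,165)))
for a in np.arange(6,36,6):
    t=-np.radians(a);R=np.array([[np.cos(t),-np.sin(t)],[np.sin(t),np.cos(t)]]);print(a,((R@r-r)/.2).round(3),-round(a/180,3))
E
python3 plan.py 0.466 -0.016
```

```text
clock: 3.15
position: [0.6019, 0.0897, 0.2316]
ee_rot: [0.002, 0.313, 0.95, 0.001]
contact_force: [0.3, -0.5, 0.3]
width: 0.0228
gripper_force: 0.0
clock: 3.55
position: [0.601, 0.0892, 0.2314]
ee_rot: [0.001, 0.313, 0.95, -0.0]
contact_force: [-1.7, -1.0, 6.2]
width: 0.0107
gripper_force: 49.1
[0.60096274 0.08916243] yaw 53.54682610464661 clock 3.55
radius 0.17109669694253066 leaf angle 0.21930135957203412
6 [ 0.051 -0.073] -0.033
12 [ 0.095 -0.152] -0.067
18 [ 0.129 -0.234] -0.1
24 [ 0.156 -0.32 ] -0.133
30 [ 0.172 -0.408] -0.167
```

```bash

python3 -m inch '[{"claw":-1,"travel":[0.051,-0.073,0],"turn":-0.033},{"claw":-1,"travel":[0.095,-0.152,0],"turn":-0.067},{"claw":-1,"travel":[0.129,-0.234,0],"turn":-0.1},{"claw":-1,"travel":[0.129,-0.234,0],"turn":-0.1}]'
python3 plan.py 0.466 -0.016
```

```text
clock: 3.95
position: [0.6258, 0.0402, 0.2314]
ee_rot: [-0.0, 0.459, 0.888, -0.001]
contact_force: [-5.9, -1.8, 9.1]
width: 0.0107
gripper_force: 50.1
[0.62580369 0.04024063] yaw 35.34024356997448 clock 3.95
radius 0.16941141166538778 leaf angle 18.756089821950255
6 [ 0.025 -0.085] -0.033
12 [ 0.041 -0.172] -0.067
18 [ 0.048 -0.261] -0.1
24 [ 0.045 -0.349] -0.133
30 [ 0.034 -0.437] -0.167
```

Contact forces are low and the leaf follows the grip.

```bash

python3 -m inch '[{"claw":-1,"travel":[0.025,-0.085,0],"turn":-0.033},{"claw":-1,"travel":[0.041,-0.172,0],"turn":-0.067},{"claw":-1,"travel":[0.048,-0.261,0],"turn":-0.1},{"claw":-1,"travel":[0.045,-0.349,0],"turn":-0.133},{"claw":-1,"travel":[0.045,-0.349,0],"turn":-0.133}]'
python3 plan.py 0.466 -0.016
```

```text
clock: 4.45
position: [0.633, -0.0289, 0.2314]
ee_rot: [-0.001, 0.633, 0.774, -0.002]
contact_force: [-7.4, 0.4, 8.1]
width: 0.0106
gripper_force: 49.9
[ 0.63304259 -0.02889205] yaw 11.408977053034823 clock 4.45
radius 0.1675393450214488 leaf angle 42.558120663256226
6 [-0.011 -0.087] -0.033
12 [-0.032 -0.172] -0.067
18 [-0.061 -0.255] -0.1
24 [-0.098 -0.334] -0.133
30 [-0.144 -0.409] -0.167
```

```bash

python3 -m inch '[{"claw":-1,"travel":[-0.015,-0.087,0],"turn":-0.033},{"claw":-1,"travel":[-0.037,-0.173,0],"turn":-0.067},{"claw":-1,"travel":[-0.067,-0.256,0],"turn":-0.1},{"claw":-1,"travel":[-0.105,-0.336,0],"turn":-0.133},{"claw":-1,"travel":[-0.105,-0.336,0],"turn":-0.133}]'
python3 plan.py 0.462 -0.013
```

```text
clock: 4.95
position: [0.6122, -0.0951, 0.2314]
ee_rot: [-0.001, 0.78, 0.626, -0.001]
contact_force: [-5.4, 1.7, 8.4]
width: 0.0104
gripper_force: 49.6
[ 0.61217734 -0.09514004] yaw -12.508660920724775 clock 4.95
radius 0.171173071760574 leaf angle 66.82149506067726
6 [-0.047 -0.076] -0.033
12 [-0.102 -0.147] -0.067
18 [-0.164 -0.212] -0.1
24 [-0.232 -0.27 ] -0.133
30 [-0.306 -0.32 ] -0.167
```

```bash

python3 -m inch '[{"claw":-1,"travel":[-0.047,-0.076,0],"turn":-0.033},{"claw":-1,"travel":[-0.102,-0.147,0],"turn":-0.067},{"claw":-1,"travel":[-0.164,-0.212,0],"turn":-0.1},{"claw":-1,"travel":[-0.232,-0.27,0],"turn":-0.133},{"claw":-1,"travel":[-0.232,-0.27,0],"turn":-0.133}]'
python3 plan.py 0.462 -0.013
```

```text
clock: 5.45
position: [0.566, -0.1482, 0.2314]
ee_rot: [-0.001, 0.893, 0.451, -0.0]
contact_force: [-3.6, 3.9, 7.2]
width: 0.0101
gripper_force: 49.5
[ 0.5659883  -0.14824535] yaw -36.42929157949505 clock 5.45
radius 0.17060149573272795 leaf angle 90.5886885286553
6 [-0.074 -0.051] -0.033
12 [-0.152 -0.093] -0.067
18 [-0.234 -0.128] -0.1
24 [-0.32  -0.153] -0.133
30 [-0.408 -0.169] -0.167
```

Another 14 degrees or so, then I'll release a little and lift straight up.

```bash

python3 -m inch '[{"claw":-1,"travel":[-0.074,-0.051,0],"turn":-0.033},{"claw":-1,"travel":[-0.152,-0.093,0],"turn":-0.067},{"claw":-1,"travel":[-0.18,-0.106,0],"turn":-0.078},{"claw":-1,"travel":[-0.18,-0.106,0],"turn":-0.078}]'
python3 plan.py 0.462 -0.013 | head -2
python3 -m inch '[{"claw":0.1,"travel":[0,0,0],"turn":0},{"claw":0.1,"travel":[0,0,0],"turn":0},{"claw":0.1,"travel":[0,0,0],"turn":0},{"claw":0.1,"travel":[0,0,0],"turn":0},{"claw":0.1,"travel":[0,0,0],"turn":0}]'
python3 -m inch '[{"claw":0.1,"travel":[0,0,0.15],"turn":0},{"claw":0.1,"travel":[0,0,0.35],"turn":0},{"claw":0.1,"travel":[0,0,0.55],"turn":0},{"claw":0.1,"travel":[0,0,0.7],"turn":0},{"claw":0.1,"travel":[0,0,0.7],"turn":0}]'
python3 -m inch '[{"claw":0.1,"travel":[-0.1,-0.2,0],"turn":0},{"claw":0.1,"travel":[-0.2,-0.4,0],"turn":0},{"claw":0.1,"travel":[-0.3,-0.6,0],"turn":0},{"claw":0.1,"travel":[-0.4,-0.8,0],"turn":0},{"claw":0.1,"travel":[-0.5,-1.0,0],"turn":0}]'
python3 - <<'E'
from h import *
s=imaging.get_image("scene")[:,:,::-1];t=imaging.get_image("top")[:,:,::-1]
cv2.imwrite("pics/c.png",np.hstack([cv2.resize(s[60:310,190:450],(400,385)),cv2.resize(t[90:340,180:440],(400,385))]))
E
```

```text
clock: 5.85
position: [0.531, -0.1687, 0.2314]
ee_rot: [-0.0, 0.941, 0.339, 0.0]
contact_force: [-3.6, 3.5, 7.2]
width: 0.0107
gripper_force: 49.4
[ 0.53097529 -0.16872519] yaw -50.36112906250673 clock 5.85
radius 0.1703171308962305 leaf angle 104.2549122581367
clock: 6.35
position: [0.5323, -0.1695, 0.2293]
ee_rot: [-0.0, 0.941, 0.34, -0.0]
contact_force: [0.1, 0.2, 0.8]
width: 0.0467
gripper_force: 0.0
clock: 6.85
position: [0.5339, -0.1702, 0.3746]
ee_rot: [0.004, 0.941, 0.34, 0.004]
contact_force: [-0.4, -0.8, 0.4]
width: 0.0473
gripper_force: 0.0
clock: 7.35
position: [0.431, -0.3706, 0.3684]
ee_rot: [-0.001, 0.941, 0.34, -0.0]
contact_force: [1.1, 0.0, -0.4]
width: 0.047
gripper_force: 0.0
```

View pics/c.png

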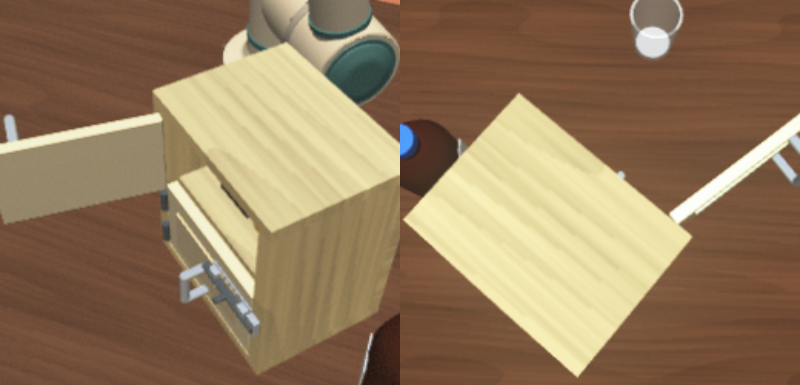

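The top half stands about 103° open from the front edge: in the top crop the leaf runs (672,218) to (800,120) and the front edge (690,237) to (520,95). The bottom half is closed with its bolt home, and the arm is clear.

```bash
python3 -c "
from rig import ticket;print(ticket.sign_off())"
```

```text
the job is handed in; nothing more can be done
None
```

The cupboard's top half is open to about 104° and released, the bottom half is still shut with its bolt undrawn, and the job was handed in at about 7.5 s.

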